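# Hold the blue test prism in the light path

### The arm

A 7-joint arm with a two-finger parallel gripper is mounted at the origin on the work surface. World frame = base frame: x ahead of the robot, y to its left, z up, the work surface at z = 0. Lengths are in m, angles in rad, forces in N, time in s.
With the tool pointing down it reaches from about 0.375 to 0.925 m from the base axis. Payload 3.1 kg.
Tool frame: the origin (TCP) lies midway between the tips of the shut fingers; the grasp point (between the pads) lies 19 mm behind it; z points along the fingers, y is the line along which they close (so a half turn about z gives the same grasp; the last joint's range is limited). The gripper opens to 85 mm and grips with 20 to 120 N. Pads are 22 mm wide; open, the fingers measure 114 mm over their backs; the gripper's body (76 mm by 85 mm) begins 54 mm behind the grasp point. The pads swing forward as they close: fully open they stand 13 mm farther back than shut.
Start: joints at [1.208, 0.383, 0.044, 1.598, -0.018, 1.161, -0.05], TCP at [0.17, -0.627, 0.231] pointing down, gripper open.
Joint ranges: [-2.61, 2.61], [-0.41, 2.15], [-1.48, 1.57], [0, 2.5], [-1.57, 4.71], [0.05, 1.97], [-2.85, 2.85]. Speed limits (rad/s): [2.79, 2.79, 3.14, 3.14, 3.14, 3.14, 3.14].

### API

Orientations are given as a rotation vector (axis times angle).
In Python, from rig import bot, imaging gives the robot as it stands. The module is installed in compiled form; this text tells all that it offers.
- The arm moves only by the tool send_rows, never from a script. Its argument "rows" is a list of rows, each an object with "travel": the shift along the world's x, y, z in cm, a list of three; "twist": the turn about the world's z in rad. In form: [{"travel": [dx, dy, dz], "twist": twist}, ...]. A call has 1 to 10 rows; each row shifts and turns the commanded pose from where the row before left it; what a row does not reach is not made up. A row lasts 1/8 s, in which the tool goes at most 62.5 mm and 10.7 degrees, less where a joint would pass 70% of its speed; a pose out of reach is approached as far as the arm can. A call with a gripper value outside its range is refused whole. "hand" is the opening, from 0 (shut) to 1 (fully open), set as the call begins (left out, the last holds). The fingers move at their own pace and stop on an object; the grip force is fixed at half the most. Time passes only in rows, so rows that do not move let the fingers close. It gives the time, the measured TCP pose, the force, the opening and the grip force at its end, in the units of the state.
- bot.state(): the state, without advancing time (a new reading comes with each control period).
- imaging.snapshot(name): name is "scene" or "side" or "wrist"; returns a dict with "image" (400x640x3 uint8, red, green, blue), "fov_y" (degrees; the focal length in pixels is half the picture's height over the tangent of half this angle, whatever the lens; pixels are square), "cx", "cy" (the principal point, pixels), "D" ([k1, k2, p1, p2, k3] as OpenCV has them; the pictures are not rectified), "position" and "rotation" of the camera in the world. Camera axes: x right, y down, z forward; pixel columns grow to the right and rows downward; lengths in m; the calibration is good to about 2 mm. A picture is of the moment at which its call begins. There is no depth.
- bot.job_done(): hands the job in; it is judged then, once.
The state is a dict: "time_s": time; "joint_pos": joint angles; "qd": joint speeds; "tau": joint torques, N m; "tool_pos": TCP position; "eef_rot": TCP orientation; "force": force on the tool from outside, world axes, zero at the start; "moment": the same for the moment, N m; "opening": opening from 0.0 (shut) to 1.0 (fully open); "grasp_force": force on a finger pad.
Only numpy, scipy, OpenCV 4.12 (cv2) and the standard library are available. Lean on these libraries where they do the work, as an engineer would, in place of code of your own. Each camera call takes 0.05 s, during which the arm holds its last target. There are 200 camera calls.

### The job

Pull the blue-fronted drawer of the sample cabinet out to its stop and, from it, take the blue test prism, gripping it by its two white frosted faces only and never touching the clear ones. Hold it upright in the light path of the bench light meter, midway between the white lamp head and the black sensor head with the beam passing squarely through the middle of its clear faces, without bumping the meter. Finish there, still holding the prism in the air, with the drawer left open and the other prisms and the bench things left in place.

Things in the scene. Friction and masses are not known exactly. Their poses are not given: they have to be found in the camera images.
- drawer (a joint): How far the drawer is out, m: 0 shut (at the start), 0.14 at its stop. It slides horizontally along the -x axis of drawer_handle (towards the robot side) against about 1.5 N of friction and stays where it is left. Its fixed cabinet is white with a clear top, 250 wide and 98 high.
- drawer_handle (a point): Middle of the drawer's steel bar handle, 10 thick, 100 long along its y, 64 above the table; its axis is 45 out from the blue drawer front (40 free behind it, between end posts at y = +-42). Its x axis points into the cabinet; the drawer opens along -x. Drawer front: 12 thick, 244 wide, top 86 above the table.
- pockets (a point): Middle of the drawer floor between the prisms, 20 above the table, 115 along +x from the handle axis; moves with the drawer. Three square pockets lie in a row along its y, 65 apart, each 36 wide inside with walls 10 high. With the drawer at its stop the cabinet's front edge is 82 behind the row and the drawer front's inner face 58 before it.
- blue_prism_mid (a point): Centre of the blue glass-ceramic test prism: 50 tall (z up), 22 along x between its clear blue faces, 26 along y between its white frosted faces (plates 3 thick: white-blue-white stripes from above). 70 g. Stands loose in a drawer pocket, frosted faces towards the drawer's front and back within 25 degrees. Seen through the clear top while shut.
- amber_prism_mid (a point): Centre of the amber glass-ceramic test prism: 50 tall (z up), 22 along x between its clear amber faces, 26 along y between its white frosted faces (plates 3 thick: white-amber-white stripes from above). 70 g. Stands loose in a drawer pocket, frosted faces towards the drawer's front and back within 25 degrees. Leave it in its pocket.
- green_prism_mid (a point): Centre of the green glass-ceramic test prism: 50 tall (z up), 22 along x between its clear green faces, 26 along y between its white frosted faces (plates 3 thick: white-green-white stripes from above). 70 g. Stands loose in a drawer pocket, frosted faces towards the drawer's front and back within 25 degrees. Leave it in its pocket.
- beam_mid (a point): Middle of the meter's light path, 95 above the table, midway between the lamp's yellow lens and the sensor's dark red window. x along the 8 thick beam, from lamp (white head, -x) to sensor (black, +x); z up. Heads: 90 apart, each 55 long, 70 wide, top 125 above the table. Fixed base plate 210 x 100, 20 high, with a yellow cross below this point.
- jar: Small white-capped jar with a green band, 44 wide, 60 tall; origin under its centre. Leave it.
- bur_block: Cream block of burs, 75 x 120 x 35 and pins to about 65; origin under its centre. Leave it.
- cast: Round plaster cast with teeth, 66 wide, 35 tall; origin under its centre. Leave it.
- wax_knife: Wax knife (spatula), 170 long, lying flat; origin at its underside. Leave it.
- mixing_cup: Green bowl, 60 wide, 40 tall; origin under its centre. Leave it.
Mind the look-alikes: they are no part of the job. Leave any purple look-alike of the part that bears beam_mid alone.

How it is judged:
By the outcome, as a careful person would: the job done as asked, in the order asked, and still so for the second after the job is handed in, while the arm keeps its last pose, push and grip.
It also fails if it takes over 58 s, if anything falls off the work surface, if the arm or the gripper's body presses on something with over 40 N, if the wrist force passes 120 N, or if a joint passes its speed limit or range.

## Working session

There is one attempt and no reset: what is moved stays moved. The work goes in short steps, Python scripts to look and compute and a tool call to move; the robot and the scene stay as the last step left them, time stands still between calls to the robot, and variables do not carry over. Pictures are saved under pics/ and viewed, at most 10 in all, crops included, and the job is handed in when it is done.

Besides the shell and the picture viewer there is one more tool, called by a JSON object that holds its "op" and its "data", one argument or row to a line. send_rows: Moves the arm, as the interface text tells. Its arguments: {"type":"object","properties":{"rows":{"type":"array","items":{"type":"object","properties":{"travel":{"type":"array","items":{"type":"number"}},"twist":{"type":"number"}}}},"hand":{"type":"number"}},"required":["rows"]}

```bash
mkdir -p pics
cat > h.py <<'E'
import numpy as np, cv2
from rig import bot, imaging
def snap(n):
    s=imaging.snapshot(n); 
    f=200/np.tan(np.radians(s["fov_y"])/2); s["K"]=np.array([[f,0,s["cx"]],[0,f,s["cy"]],[0,0,1.]])
    R=np.array(s["rotation"],float); s["R"]=R if R.shape==(3,3) else cv2.Rodrigues(R)[0]
    s["D"]=np.array(s["D"],float); s["p"]=np.array(s["position"],float); return s
def ray(s,uv):
    q=cv2.undistortPoints(np.array(uv,float).reshape(-1,1,2),s["K"],s["D"]).reshape(-1,2)
    return np.c_[q,np.ones(len(q))]@s["R"].T
def plane(s,uv,z):
    d=ray(s,uv); return s["p"]+d*((z-s["p"][2])/d[:,2])[:,None]
def proj(s,P):
    R=s["R"].T; return cv2.projectPoints(np.array(P,float).reshape(-1,1,3),cv2.Rodrigues(R)[0],-R@s["p"],s["K"],s["D"])[0].reshape(-1,2)
def save(s,name): cv2.imwrite("pics/"+name,cv2.cvtColor(s["image"],cv2.COLOR_RGB2BGR))
E
python3 - <<'E'
from h import *
print(bot.state())
for n in("scene","side","wrist"):
    s=snap(n); save(s,n+"0.png"); print(n,s["rotation"],s["p"],s["fov_y"],s["D"])
    np.save(n+"0.npy",s,allow_pickle=True)
a=[cv2.imread(f"pics/{n}0.png") for n in("scene","side")]
E
```

```text
{'time_s': 0.0, 'joint_pos': array([ 1.20821271,  0.38382806,  0.04384189,  1.59961175, -0.01793571,
        1.16119828, -0.04989852]), 'qd': array([-6.45856716e-04, -7.86003450e-04,  4.53791818e-04, -8.43321032e-04,
       -1.69783516e-04,  6.87047689e-05, -8.27881954e-04]), 'tau': array([-2.53934668e-04, -4.33463073e+01,  1.02438994e+00, -2.49512064e+01,
        1.05572533e-02,  1.14228184e-02,  6.86952575e-06]), 'tool_pos': array([ 0.16985226, -0.62641972,  0.22987426]), 'eef_rot': array([-3.11149865e+00, -4.14454086e-01,  7.24240364e-04]), 'force': array([ 0.06018869,  0.42158919, -0.0640004 ]), 'moment': array([-0.00536536,  0.0091123 ,  0.00522799]), 'grasp_force': 0.0, 'opening': 0.9986282292308482}
scene [-1.44146347 -1.9951529   0.93890855] [1.69691641 0.42026301 1.14426288] 47.88573705724622 [-0.04472749  0.          0.          0.          0.        ]
side [-2.15087853  0.6454651  -0.29696898] [-0.26090345 -1.1434984   1.14900382] 43.383360363515116 [0.0352469 0.        0.        0.        0.       ]
wrist [ 2.30996364 -1.76739609 -0.25426936] [ 0.23748786 -0.60808847  0.37254663] 65.58637559643324 [-0.04266952  0.          0.          0.          0.        ]
```

View pics/scene0.png

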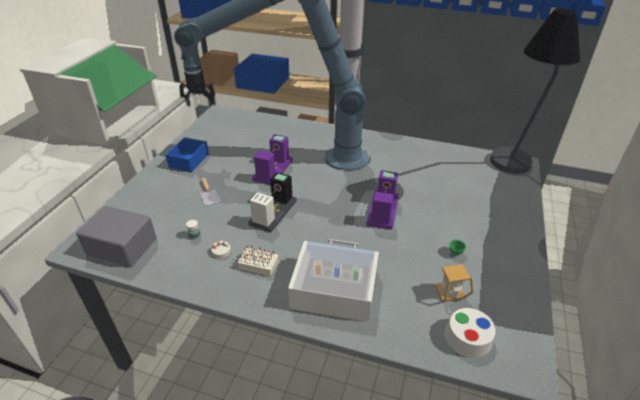

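View pics/side0.png

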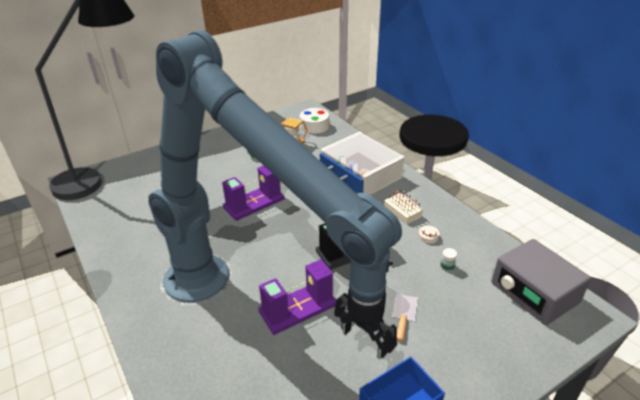

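Scene: the cabinet sits at about (335,278), with its handle at (342,243). The white/black meter is at (272,202), and two purple look-alikes are nearby. In the side view the arm hides the real meter. I'll enlarge the cabinet and meter.

Run:
```python
import cv2,numpy as np
a=cv2.imread("pics/scene0.png"); b=cv2.imread("pics/side0.png")
c=cv2.resize(a[230:320,280:390],None,fx=5,fy=5,interpolation=2)[:, :]
d=cv2.resize(a[165:240,235:305],None,fx=5,fy=5,interpolation=2)
o=np.zeros((600,800,3),np.uint8); c=cv2.resize(c,(440,360)); o[:360,:440]=c; d=cv2.resize(d,(350,375)); o[:375,445:795]=d
e=cv2.resize(b[125:200,310:410],(300,225)); o[375:600,:300]=e
cv2.imwrite("pics/crop1.png",o)
```

```text
(no output)
```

View pics/crop1.png

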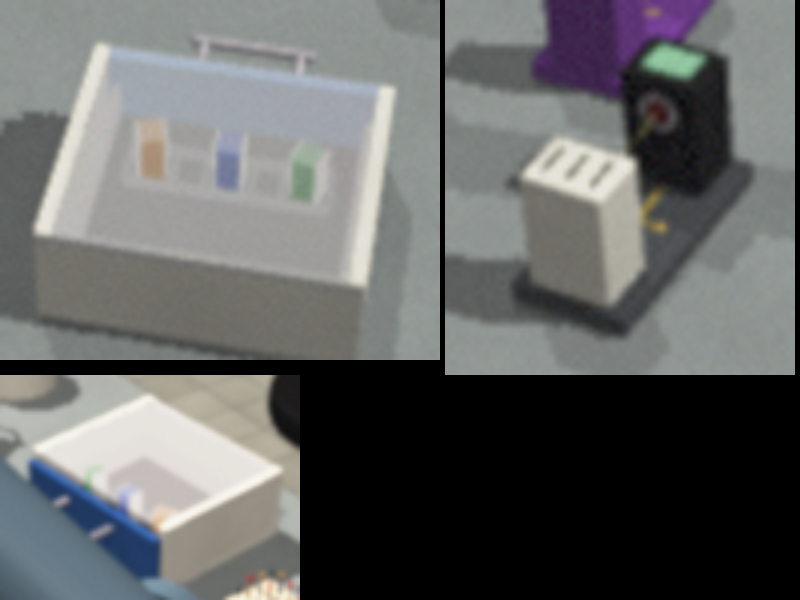

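Run:
```python
from h import *
s=np.load("scene0.npy",allow_pickle=True).item()
np.set_printoptions(precision=4,suppress=True)
h=plane(s,[(328.75,240),(358.2,244.2)],.064); print("handle",h,h.mean(0))
c=plane(s,[(305,241.5),(378.5,252.5),(371,301),(289.5,288.2)],.098); print("cab",c, c.mean(0))
w=plane(s,[(259.6,192.4),(273.6,196.6),(265,203.4),(250.4,199.4)],.125); b=plane(s,[(278,172.6),(291.6,176.4),(286,183.4),(270.8,179.4)],.125)
print("white",w,w.mean(0));print("black",b,b.mean(0)); m=(w.mean(0)+b.mean(0))/2; d=b.mean(0)-w.mean(0); print("mid",m,np.hypot(*d[:2]),np.degrees(np.arctan2(d[1],d[0])))
for a,bb in((h[0],h[1]),(c[0],c[1]),(c[3],c[2]),(c[0],c[3]),(c[1],c[2])):
  v=bb-a;print(np.linalg.norm(v),np.degrees(np.arctan2(v[1],v[0])))
def pr(x,y):return(280+x/4,230+y/4)
print("blue top",plane(s,[pr(229,134)],.07), "cross",plane(s,[(277,208.2)],.02))
```

```text
handle [[0.6139 0.1035 0.064 ]
 [0.602  0.2054 0.064 ]] [0.608  0.1544 0.064 ]
cab [[0.6799 0.0404 0.098 ]
 [0.6531 0.2845 0.098 ]
 [0.8545 0.3066 0.098 ]
 [0.8841 0.0636 0.098 ]] [0.7679 0.1738 0.098 ]
white [[ 0.5134 -0.1965  0.125 ]
 [ 0.5203 -0.1376  0.125 ]
 [ 0.5665 -0.1517  0.125 ]
 [ 0.562  -0.2112  0.125 ]] [ 0.5406 -0.1743  0.125 ]
black [[ 0.3744 -0.1799  0.125 ]
 [ 0.3815 -0.1203  0.125 ]
 [ 0.4306 -0.1242  0.125 ]
 [ 0.425  -0.189   0.125 ]] [ 0.4029 -0.1533  0.125 ]
mid [ 0.4717 -0.1638  0.125 ] 0.13924243243643383 171.35572137363982
0.10260196397800163 96.68628182896082
0.24559797914897358 96.2650777252087
0.2447656142384568 96.95750390545189
0.20554905353696457 6.495770977870222
0.20258943966574877 6.258678389187346
blue top [[0.7166 0.1641 0.07  ]] cross [[ 0.4626 -0.1543  0.02  ]]
```

{"op": "send_rows", "data": {
  "hand": 0.45,
  "rows": [
    {"travel":[1.9,3.9,0.2],"twist":0.071},
    {"travel":[1.9,3.9,0.2],"twist":0.071},
    {"travel":[1.9,3.9,0.2],"twist":0.071},
    {"travel":[1.9,3.9,0.2],"twist":0.071},
    {"travel":[1.9,3.9,0.2],"twist":0.071},
    {"travel":[1.9,3.9,0.2],"twist":0.071},
    {"travel":[1.9,3.9,0.2],"twist":0.071},
    {"travel":[1.9,3.9,0.2],"twist":0.071},
    {"travel":[1.9,3.9,0.2],"twist":0.071},
    {"travel":[1.9,3.9,0.2],"twist":0.071}
  ]
}}

```text
time_s: 1.4
tool_pos: [0.3603, -0.2359, 0.2512]
eef_rot: [2.774, 1.474, -0.0]
force: [0.4, -0.6, -0.1]
opening: 0.451
grasp_force: 0.0
```

{"op": "send_rows", "data": {
  "rows": [
    {"travel":[1.9,3.9,0.2],"twist":0.071},
    {"travel":[1.9,3.9,0.2],"twist":0.071},
    {"travel":[1.9,3.9,0.2],"twist":0.071},
    {"travel":[1.9,3.9,0.2],"twist":0.071},
    {"travel":[1.9,3.9,0.2],"twist":0.071},
    {"travel":[1.9,3.9,0.2],"twist":0.071},
    {"travel":[1.9,3.9,0.2],"twist":0.071},
    {"travel":[1.9,3.9,0.2],"twist":0.071},
    {"travel":[1.9,3.5,0.2],"twist":0.071},
    {"travel":[0,0,0],"twist":0.071}
  ]
}}

```text
time_s: 2.65
tool_pos: [0.5315, 0.1142, 0.2694]
eef_rot: [-2.08, -2.352, -0.004]
force: [-0.2, -1.1, 0.5]
opening: 0.45
grasp_force: 0.0
```

```bash
cat >> h.py <<'E'
def st():
    t=bot.state(); R=cv2.Rodrigues(np.array(t["eef_rot"]))[0]
    print("t",round(t["time_s"],2),"pos",t["tool_pos"].round(4),"ytool",np.degrees(np.arctan2(R[1,1],R[0,1])).round(2),"z",R[:,2].round(4),"F",t["force"].round(1),"open",round(t["opening"],3),"grip",t["grasp_force"],"j",t["joint_pos"].round(2)); return t
E
python3 - <<'E'
from h import *
st()
for n in("side","wrist"):
    s=snap(n); save(s,n+"1.png"); np.save(n+"1.npy",s,allow_pickle=True)
a=cv2.imread("pics/wrist1.png");b=cv2.imread("pics/side1.png")
o=np.zeros((600,800,3),np.uint8); o[:400,:640]=a; o[400:600,:320]=cv2.resize(b,(320,200)); 
cv2.imwrite("pics/c2.png",o)
E
```

```text
t 2.65 pos [0.5315 0.1142 0.2694] ytool 7.04 z [ 3.0e-04  3.3e-03 -1.0e+00] F [-0.2 -1.1  0.5] open 0.45 grip 0.0 j [ 0.38  0.22 -0.75  1.78  0.16  1.2  -0.29]
```

View pics/c2.png

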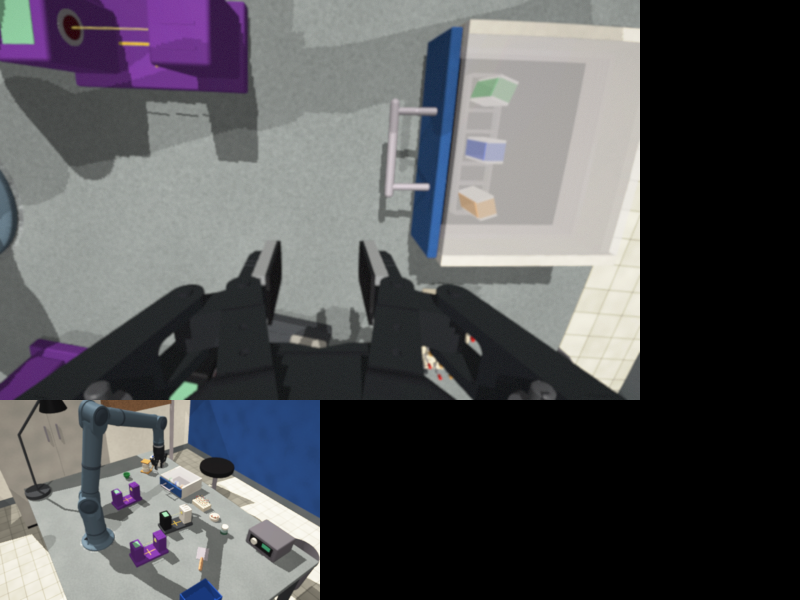

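The wrist view shows the bar handle from (396,101) to (390,194) and the prisms green, blue and amber from top to bottom (blue at about (486,150)). In the side view the real meter is now clear of the arm. Next I triangulate the handle and crop the meter.

Run:
```python
from h import *
np.set_printoptions(precision=4,suppress=True)
s=np.load("wrist1.npy",allow_pickle=True).item()
h=plane(s,[(396,101),(390,194)],.064+0.0); print(h,h.mean(0),np.degrees(np.arctan2(*(h[0]-h[1])[[1,0]])), np.linalg.norm(h[0]-h[1]))
f=plane(s,[(462,28),(440,256)],.086); v=f[0]-f[1];print("front inner top",f,np.degrees(np.arctan2(v[1],v[0])),np.linalg.norm(v))
t=np.load("side1.npy",allow_pickle=True).item()
m=proj(t,[[.4717,-.1638,.08]])[0]; print(m)
x,y=m.astype(int); c=t["image"][y-40:y+40,x-55:x+55]; print(x-55,y-40)
cv2.imwrite("pics/meter.png",cv2.cvtColor(cv2.resize(c,None,fx=6,fy=6,interpolation=2),cv2.COLOR_RGB2BGR))
```

```text
[[0.6016 0.2032 0.064 ]
 [0.6137 0.1006 0.064 ]] [0.6077 0.1519 0.064 ] 96.74234499947558 0.10329596624041744
front inner top [[0.6478 0.2768 0.086 ]
 [0.6795 0.0397 0.086 ]] 97.61593455037442 0.239247878727976
[349.455  230.8422]
294 190
```

View pics/meter.png

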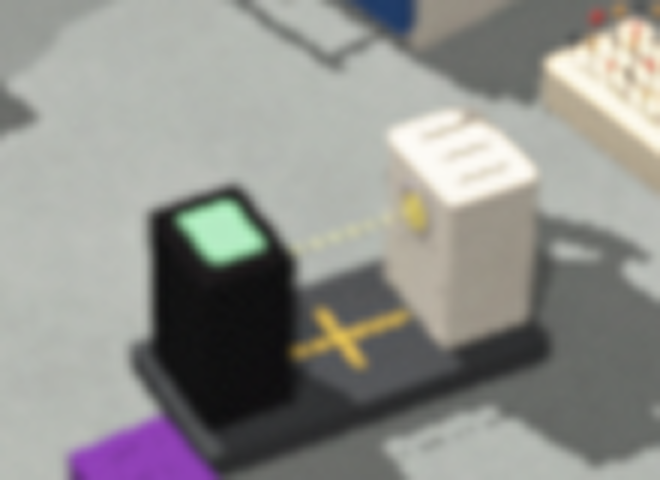

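{"op": "send_rows", "data": {
  "rows": [
    {"travel":[3.8,2,-1],"twist":0},
    {"travel":[3.8,2,-3],"twist":0},
    {"travel":[0,0,-4],"twist":0},
    {"travel":[0,0,-3],"twist":0},
    {"travel":[0,0,0],"twist":0},
    {"travel":[0,0,0],"twist":0}
  ]
}}

```text
time_s: 3.5
tool_pos: [0.6079, 0.1493, 0.1605]
eef_rot: [2.092, 2.342, 0.002]
force: [0.4, -0.5, 0.8]
opening: 0.445
grasp_force: 0.0
```

Run:
```python
from h import *
np.set_printoptions(precision=4,suppress=True)
st()
t=np.load("side1.npy",allow_pickle=True).item()
g=lambda L:[(294+x/6,190+y/6) for x,y in L]
print("cross",plane(t,g([(342,335)]),.02),"cross arms",plane(t,g([(292,354),(410,315)]),.02))
w=plane(t,g([(388,133),(470,112),(538,170),(455,208)]),.125);b=plane(t,g([(150,212),(238,186),(297,250),(209,278)]),.125)
print(w,w.mean(0),b,b.mean(0))
s=snap("wrist"); save(s,"wrist2.png");
```

```text
t 3.5 pos [0.6079 0.1493 0.1605] ytool 6.45 z [ 0.0016  0.0001 -1.    ] F [ 0.4 -0.5  0.8] open 0.445 grip 0.0 j [ 0.23  0.5  -0.69  1.69  0.35  1.07 -0.46]
cross [[ 0.4735 -0.1722  0.02  ]] cross arms [[ 0.4421 -0.1693  0.02  ]
 [ 0.514  -0.18    0.02  ]]
[[ 0.5188 -0.1474  0.125 ]
 [ 0.5663 -0.1577  0.125 ]
 [ 0.5659 -0.2167  0.125 ]
 [ 0.5107 -0.2168  0.125 ]] [ 0.5404 -0.1847  0.125 ] [[ 0.3772 -0.1307  0.125 ]
 [ 0.427  -0.1389  0.125 ]
 [ 0.4234 -0.1979  0.125 ]
 [ 0.374  -0.1906  0.125 ]] [ 0.4004 -0.1645  0.125 ]
```

View pics/wrist2.png

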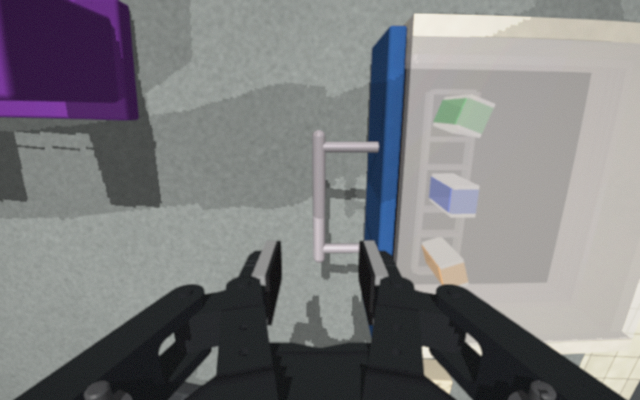

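The fingers straddle the bar (bar at column 319, fingers centred on 320). Next I lower and grip.

{"op": "send_rows", "data": {
  "rows": [
    {"travel":[0,0.4,-3],"twist":0},
    {"travel":[0,0,-3],"twist":0},
    {"travel":[0,0,-3],"twist":0},
    {"travel":[0,0,-2.5],"twist":0},
    {"travel":[0,0,0],"twist":0}
  ]
}}

```text
time_s: 4.18
tool_pos: [0.6066, 0.153, 0.044]
eef_rot: [-2.092, -2.343, 0.003]
force: [0.6, 0.2, 0.5]
opening: 0.451
grasp_force: 0.0
```

{"op": "send_rows", "data": {
  "hand": 0,
  "rows": [
    {"travel":[0,0,0],"twist":0},
    {"travel":[0,0,0],"twist":0},
    {"travel":[0,0,0],"twist":0},
    {"travel":[0,0,0],"twist":0},
    {"travel":[0,0,0],"twist":0}
  ]
}}

```text
time_s: 4.8
tool_pos: [0.6068, 0.154, 0.0466]
eef_rot: [2.091, 2.344, -0.001]
force: [-4.9, -1.2, 5.3]
opening: 0.093
grasp_force: 58.6
```

{"op": "send_rows", "data": {
  "rows": [
    {"travel":[-0.6,-0.07,0],"twist":0},
    {"travel":[-1.2,-0.14,0],"twist":0},
    {"travel":[-1.5,-0.17,0],"twist":0},
    {"travel":[-1.5,-0.17,0],"twist":0},
    {"travel":[-1.5,-0.17,0],"twist":0},
    {"travel":[-1.5,-0.17,0],"twist":0},
    {"travel":[-1.5,-0.17,0],"twist":0},
    {"travel":[-1.5,-0.17,0],"twist":0},
    {"travel":[-1.5,-0.17,0],"twist":0},
    {"travel":[-0.8,-0.09,0],"twist":0}
  ]
}}

```text
time_s: 6.05
tool_pos: [0.4774, 0.1392, 0.0464]
eef_rot: [2.089, 2.342, 0.005]
force: [2.8, 0.5, 9.3]
opening: 0.091
grasp_force: 59.9
```

{"op": "send_rows", "data": {
  "rows": [
    {"travel":[-0.4,-0.05,0],"twist":0},
    {"travel":[-0.4,-0.05,0],"twist":0},
    {"travel":[-0.2,-0.02,0],"twist":0},
    {"travel":[0,0,0],"twist":0}
  ]
}}

```text
time_s: 6.55
tool_pos: [0.4677, 0.1381, 0.0464]
eef_rot: [2.089, 2.342, 0.005]
force: [1.2, -0.1, 10.9]
opening: 0.09
grasp_force: 60.1
```

{"op": "send_rows", "data": {
  "rows": [
    {"travel":[-0.3,-0.03,0],"twist":0},
    {"travel":[-0.3,-0.03,0],"twist":0},
    {"travel":[0,0,0],"twist":0},
    {"travel":[0,0,0],"twist":0}
  ]
}}

```text
time_s: 7.05
tool_pos: [0.4677, 0.1382, 0.0465]
eef_rot: [2.087, 2.338, 0.023]
force: [12.7, 1.4, -5.4]
opening: 0.09
grasp_force: 58.7
```

{"op": "send_rows", "data": {
  "hand": 0.45,
  "rows": [
    {"travel":[0.5,0.05,0],"twist":0},
    {"travel":[0,0,0],"twist":0},
    {"travel":[0,0,0],"twist":0},
    {"travel":[0,0,0],"twist":0}
  ]
}}

```text
time_s: 7.55
tool_pos: [0.464, 0.1373, 0.0439]
eef_rot: [-2.09, -2.344, 0.002]
force: [-0.3, 0.2, 0.2]
opening: 0.449
grasp_force: 0.0
```

{"op": "send_rows", "data": {
  "hand": 0.7,
  "rows": [
    {"travel":[0,0,2],"twist":0},
    {"travel":[0,0,4],"twist":0},
    {"travel":[0,0,5],"twist":0},
    {"travel":[2.5,-1.5,4],"twist":0},
    {"travel":[3.5,-1.7,0],"twist":0},
    {"travel":[3.7,-1.7,0],"twist":0},
    {"travel":[0,0,0],"twist":0},
    {"travel":[0,0,0],"twist":0},
    {"travel":[0,0,0],"twist":0}
  ]
}}

```text
time_s: 8.68
tool_pos: [0.5609, 0.0897, 0.1946]
eef_rot: [-2.088, -2.347, 0.0]
force: [-0.3, 0.6, -0.4]
opening: 0.697
grasp_force: 0.0
```

Run:
```python
from h import *
st()
s=snap("wrist"); save(s,"wrist3.png"); np.save("wrist3.npy",s,allow_pickle=True)
```

```text
t 8.68 pos [0.5609 0.0897 0.1946] ytool 6.67 z [-4.e-04  0.e+00 -1.e+00] F [-0.3  0.6 -0.4] open 0.697 grip 0.0 j [ 0.39  0.36 -0.74  1.8   0.27  1.08 -0.33]
```

View pics/wrist3.png

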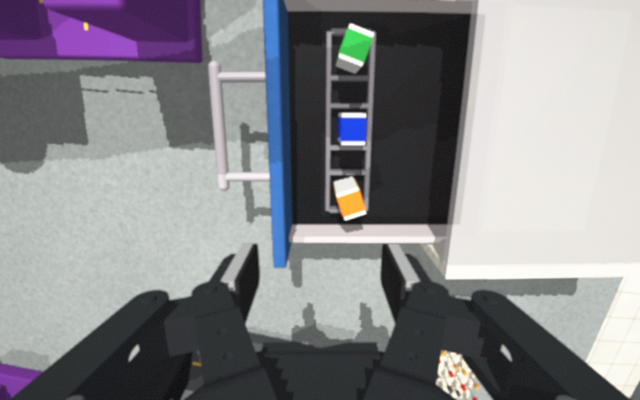

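The drawer is open and the three prisms are visible, with blue at about (352,129). I'll zoom in on blue to read its stripe direction.

Run:
```python
from h import *
a=cv2.imread("pics/wrist3.png")
cv2.imwrite("pics/z3.png",np.hstack([cv2.resize(a[100:160,320:385],None,fx=8,fy=8,interpolation=2),cv2.resize(a[10:90,325:385],(300,480),interpolation=2)[:480,:270]]))
s=np.load("wrist3.npy",allow_pickle=True).item()
hsv=cv2.cvtColor(s["image"],cv2.COLOR_RGB2HSV)
m=cv2.inRange(hsv,(110,120,60),(130,255,255)); m[:, :315]=0
c=max(cv2.findContours(m,0,2)[0],key=cv2.contourArea); print(cv2.boundingRect(c),cv2.minAreaRect(c))
```

```text
(337, 116, 30, 25) ((351.5, 128.0), (29.0, 24.0), 0.0)
```

View pics/z3.png

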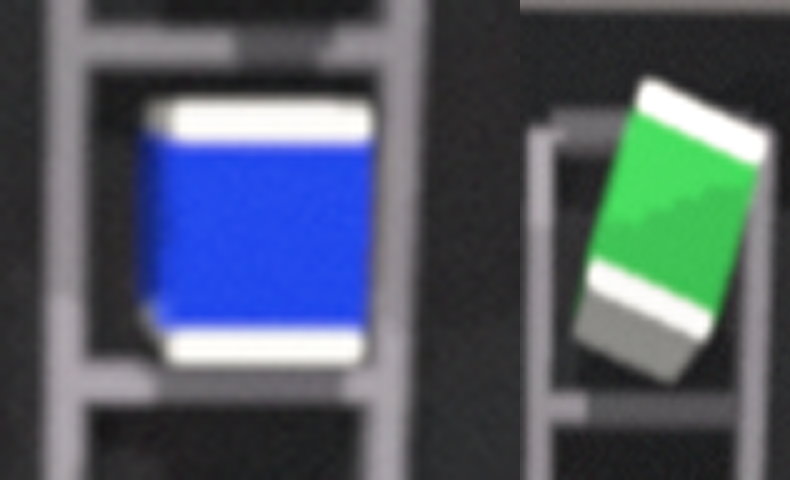

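The stripes run so that blue's white faces point along the pocket row, towards its neighbours. That differs from the text, so the fingers must close along drawer y. I'll get the top-face corners and sizes.

Run:
```python
from h import *
np.set_printoptions(precision=4,suppress=True)
s=np.load("wrist3.npy",allow_pickle=True).item()
p=plane(s,[(341.5,112.5),(366.75,112.5),(365.6,145.25),(341,145.25)],.07)
print(p,p.mean(0))
for i,j in((0,1),(3,2),(3,0),(2,1)):
  v=p[j]-p[i];print(np.linalg.norm(v),np.degrees(np.arctan2(v[1],v[0])))
q=lambda x,y:(325+x*60/300,10+y*80/480)
g=plane(s,[q(645-520,78),q(770-520,130),q(712-520,340),q(588-520,262)],.07);print("green",g,g.mean(0))
h=plane(s,[(214,62),(224,188)],.064);print("handle",h.mean(0),h)
```

```text
[[0.5701 0.161  0.07  ]
 [0.591  0.1635 0.07  ]
 [0.5942 0.1366 0.07  ]
 [0.5733 0.1342 0.07  ]] [0.5821 0.1488 0.07  ]
0.021004746453106383 6.777668508824912
0.02101466393630818 6.729461388023587
0.027033872353740687 96.7571553007214
0.02705155179047448 96.77815839991263
green [[0.5678 0.229  0.07  ]
 [0.5881 0.2252 0.07  ]
 [0.5829 0.1985 0.07  ]
 [0.5618 0.2058 0.07  ]] [0.5751 0.2146 0.07  ]
handle [0.4672 0.1363 0.064 ] [[0.4611 0.1892 0.064 ]
 [0.4733 0.0833 0.064 ]]
```

{"op": "send_rows", "data": {
  "hand": 0.53,
  "rows": [
    {"travel":[0.2,0.6,0],"twist":-0.157},
    {"travel":[0.2,0.6,0],"twist":-0.157},
    {"travel":[0.2,0.6,0],"twist":-0.157},
    {"travel":[0.2,0.6,0],"twist":-0.157},
    {"travel":[0.2,0.6,0],"twist":-0.157},
    {"travel":[0.2,0.6,0],"twist":-0.157},
    {"travel":[0.2,0.6,0],"twist":-0.157},
    {"travel":[0.2,0.6,0],"twist":-0.157},
    {"travel":[0.3,0.6,0],"twist":-0.157},
    {"travel":[0.2,0.5,0],"twist":-0.157}
  ]
}}

```text
time_s: 9.98
tool_pos: [0.5823, 0.1485, 0.1944]
eef_rot: [-3.137, -0.175, 0.001]
force: [0.2, -0.3, -0.2]
opening: 0.528
grasp_force: 0.0
```

{"op": "send_rows", "data": {
  "rows": [
    {"travel":[0,0,-3],"twist":0},
    {"travel":[0,0,-3],"twist":0},
    {"travel":[0,0,0],"twist":0},
    {"travel":[0,0,0],"twist":0},
    {"travel":[0,0,0],"twist":0}
  ]
}}

```text
time_s: 10.6
tool_pos: [0.5843, 0.1481, 0.1362]
eef_rot: [-3.136, -0.181, -0.005]
force: [0.8, -0.4, -0.1]
opening: 0.529
grasp_force: 0.0
```

Run:
```python
from h import *
st()
s=snap("wrist"); save(s,"wrist4.png"); np.save("wrist4.npy",s,allow_pickle=True)
```

```text
t 10.6 pos [0.5843 0.1481 0.1362] ytool -83.4 z [ 3.1e-03  9.0e-04 -1.0e+00] F [ 0.8 -0.4 -0.1] open 0.529 grip 0.0 j [ 0.05  0.43 -0.45  1.78  0.22  0.98 -1.95]
```

View pics/wrist4.png

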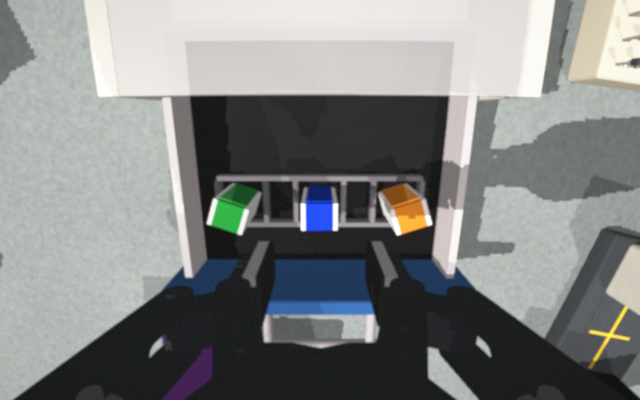

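Blue is centred between the fingers (319 against 320). I'll descend and grip.

{"op": "send_rows", "data": {
  "rows": [
    {"travel":[-0.2,0,-3],"twist":0},
    {"travel":[0,0.1,-3],"twist":0},
    {"travel":[0,0,-2.5],"twist":0},
    {"travel":[0,0,-1.6],"twist":0},
    {"travel":[0,0,0],"twist":0},
    {"travel":[0,0,0],"twist":0}
  ]
}}

```text
time_s: 11.4
tool_pos: [0.5822, 0.1488, 0.0345]
eef_rot: [-3.136, -0.18, -0.003]
force: [0.4, 0.8, 0.2]
opening: 0.533
grasp_force: 0.0
```

{"op": "send_rows", "data": {
  "hand": 0,
  "rows": [
    {"travel":[0,0,0],"twist":0},
    {"travel":[0,0,0],"twist":0},
    {"travel":[0,0,0],"twist":0},
    {"travel":[0,0,0],"twist":0},
    {"travel":[0,0,0],"twist":0}
  ]
}}

```text
time_s: 12.02
tool_pos: [0.5825, 0.1489, 0.0348]
eef_rot: [-3.136, -0.18, -0.004]
force: [-0.1, -0.7, 5.5]
opening: 0.294
grasp_force: 59.2
```

Run:
```python
from h import *
st()
```

```text
t 12.03 pos [0.5825 0.1489 0.0348] ytool -83.42 z [ 2.7e-03  6.0e-04 -1.0e+00] F [-0.1 -0.7  5.5] open 0.294 grip 59.22580182552338 j [ 0.01  0.57 -0.41  1.83  0.3   0.8  -2.01]
```

{"op": "send_rows", "data": {
  "rows": [
    {"travel":[0,0,1],"twist":0},
    {"travel":[0,0,2],"twist":0},
    {"travel":[0,0,3],"twist":0},
    {"travel":[0,0,4],"twist":0},
    {"travel":[0,0,4],"twist":0},
    {"travel":[0,0,4],"twist":0},
    {"travel":[0,0,3],"twist":0},
    {"travel":[0,0,1],"twist":0},
    {"travel":[0,0,0],"twist":0}
  ]
}}

```text
time_s: 13.15
tool_pos: [0.5811, 0.1485, 0.2538]
eef_rot: [-3.136, -0.18, -0.002]
force: [0.2, -0.4, -1.3]
opening: 0.294
grasp_force: 58.8
```

{"op": "send_rows", "data": {
  "rows": [
    {"travel":[-1,-2,0],"twist":-0.03},
    {"travel":[-2,-3.5,0],"twist":-0.03},
    {"travel":[-2,-3.5,0],"twist":-0.03},
    {"travel":[-2,-3.5,0],"twist":-0.03},
    {"travel":[-2,-3.5,0],"twist":-0.03},
    {"travel":[-2,-3.5,0],"twist":-0.03},
    {"travel":[-2,-3.5,0],"twist":-0.03},
    {"travel":[-2,-3.5,0],"twist":-0.03},
    {"travel":[-2,-3.0,0],"twist":0},
    {"travel":[-1,-1.4,0],"twist":0}
  ]
}}

```text
time_s: 14.4
tool_pos: [0.397, -0.1633, 0.2513]
eef_rot: [-3.134, 0.207, 0.007]
force: [0.2, 0.1, -0.0]
opening: 0.302
grasp_force: 58.9
```

{"op": "send_rows", "data": {
  "rows": [
    {"travel":[0,0,0],"twist":0},
    {"travel":[0,0,0],"twist":0},
    {"travel":[0,0,0],"twist":0}
  ]
}}

```text
time_s: 14.78
tool_pos: [0.4014, -0.1596, 0.253]
eef_rot: [-3.135, 0.194, 0.001]
force: [0.4, -1.0, -0.2]
opening: 0.299
grasp_force: 58.9
```

Run:
```python
from h import *
st()
s=snap("wrist"); save(s,"wrist5.png"); np.save("wrist5.npy",s,allow_pickle=True)
```

```text
t 14.78 pos [ 0.4014 -0.1596  0.253 ] ytool -97.07 z [-4.e-04  4.e-04 -1.e+00] F [ 0.4 -1.  -0.2] open 0.299 grip 58.861727714538574 j [ 0.51 -0.05 -0.22  2.06 -0.01  1.13 -1.4 ]
```

View pics/wrist5.png

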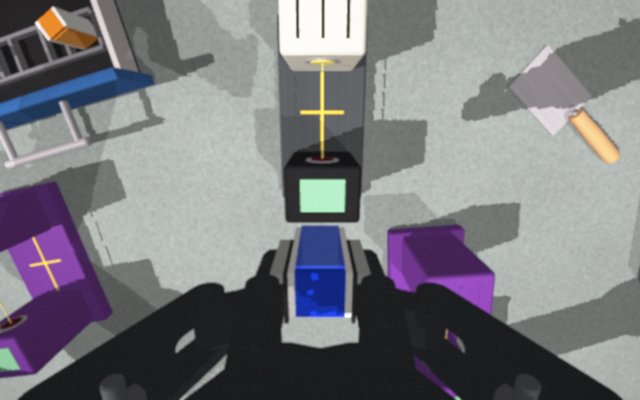

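The wrist view shows the cross at (322,112), the lens at (320,62), the sensor window at (322,160) and the prism held upright at (320,270). The rest is numeric.

Run:
```python
from h import *
np.set_printoptions(precision=4,suppress=True)
s=np.load("wrist5.npy",allow_pickle=True).item(); im=s["image"]
hsv=cv2.cvtColor(im,cv2.COLOR_RGB2HSV)
y=cv2.inRange(hsv,(20,110,110),(35,255,255)); y[:, :295]=0; y[:, 350:]=0; y[175:]=0; y[:50]=0
rows=np.where(y.any(1))[0]; print("rows",rows.min(),rows.max())
for r in range(rows.min(),rows.max()+1,6):
  c=np.where(y[r])[0]; print(r,c.min() if len(c) else None,c.max() if len(c) else None,end=" | ")
for side,(a,b) in {"L":(300,316),"R":(328,346)}.items():
  v,u=np.where(y[:,a:b]>0); k=v>95; print("\narm",side,(u[k]+a).min(),(u[k]+a).max(),v[k].mean())
v,u=np.where(y>0); k=np.abs(v-112)>10
g=cv2.inRange(hsv,(55,40,120),(85,255,255)); g[:, :290]=0; g[:, 355:]=0; g[:170]=0; g[225:]=0
c=max(cv2.findContours(g,0,2)[0],key=cv2.contourArea); gr=cv2.minAreaRect(c); print("green",gr, plane(s,[gr[0]],.125))
# base edges / heads widths on rows
gray=cv2.cvtColor(im,cv2.COLOR_RGB2GRAY)
for r in (20,40,90,140,180,200):
  print(r,gray[r,270:295],gray[r,350:376])
```

```text
rows 61 157
61 312 331 | 67 None None | 73 320 323 | 79 320 323 | 85 320 323 | 91 320 323 | 97 320 323 | 103 320 323 | 109 320 323 | 115 320 323 | 121 320 323 | 127 320 323 | 133 320 323 | 139 320 323 | 145 320 323 | 151 321 323 | 157 322 323 | 
arm L 300 315 111.94736842105263

arm R 328 343 111.92
green ((322.0, 195.5), (33.0, 46.0), 90.0) [[ 0.3973 -0.1608  0.125 ]]
20 [155 157 160 162 163 160 143 115 144 220 248 252 252 252 252 253 252 252
 253 253 253 253 253 253 252] [209 248 251 251 250 251 251 250 251 251 251 250 248 241 224 189 145 108
 102 112 112 115 112 115 113 114]
40 [157 154 153 153 151 154 142 124 125 190 242 252 252 253 253 253 252 252
 252 252 252 252 252 252 252] [251 251 251 251 251 251 251 251 251 251 251 250 246 233 210 164 120 102
 108 111 112 113 112 113 114 114]
90 [181 178 175 174 173 167 161 155 139 115 100  98  99 100 104 102 100  98
  98 100 101 100  96  98  99] [101 102 102  99 102 101 103 103 100  97 100 101  98  88  82  90 107 114
 116 118 116 117 117 117 123 145]
140 [165 164 164 159 160 162 163 164 163 156 132 103  88  87  86  89  87  87
  86  86  85  85  85  86  86] [ 66  66  66  67  67  67  68  68  69  68  67  65  68  89 108 115 117 117
 117 116 116 119 123 125 123 120]
180 [192 192 193 193 192 192 190 184 173 166 158 139 111  80  54  45  40  42
  47  48  49  44  46  47  48] [ 49  45  47  46  45  47  47  46  42  36  44  72 104 118 121 122 122 123
 120 123 129 142 149 157 170 174]
200 [182 184 183 183 185 187 187 189 190 190 189 190 187 168 127  77  46  42
  44  44  45  44  46  48  45] [ 48  48  50  48  48  48  42  39  40  77 135 175 185 174 165 162 162 162
 161 159 162 170 167 165 163 161]
```

Run:
```python
from h import *
np.set_printoptions(precision=4,suppress=True)
s=np.load("wrist5.npy",allow_pickle=True).item()
for n,pts,z in(("cross/vert arm",[(321.6,112),(321.6,75),(321.8,145)],.02),("L/R arm",[(300,112),(343.5,112)],.02),
 ("black L,R r200 ,L,R r180",[(284.2,200),(359.8,200),(282.7,180),(361.5,180)],.125),("white L,R r20 ,40",[(278.3,20),(365.3,20),(278.7,40),(365,40)],.125),
 ("base L,R r90",[(278.7,90),(365,90)],.02),("lens",[(321.5,62)],.095),("win",[(322.3,159)],.095)):
  print(n,plane(s,pts,z).tolist() and plane(s,pts,z))
m=lambda a,z:plane(s,a,z).mean(0)
b=m([(284.2,200),(359.8,200),(282.7,180),(361.5,180)],.125); w=m([(278.3,20),(365.3,20),(278.7,40),(365,40)],.125)
v=w-b; print("axis heads",np.degrees(np.arctan2(v[1],v[0])))
# scene/side triangulation of cross-independent centre: refraction none
a=plane(s,[(300,112),(343.5,112)],.02); v=a[0]-a[1]; print("arm dir",np.degrees(np.arctan2(v[1],v[0])))
# held prism top in the picture check
st()
```

```text
cross/vert arm [[ 0.4691 -0.1698  0.02  ]
 [ 0.5095 -0.1748  0.02  ]
 [ 0.4311 -0.1654  0.02  ]]
L/R arm [[ 0.4722 -0.1448  0.02  ]
 [ 0.4659 -0.1952  0.02  ]]
black L,R r200 ,L,R r180 [[ 0.3973 -0.1262  0.125 ]
 [ 0.3889 -0.1943  0.125 ]
 [ 0.4158 -0.1278  0.125 ]
 [ 0.4072 -0.1974  0.125 ]]
white L,R r20 ,40 [[ 0.5437 -0.1441  0.125 ]
 [ 0.5352 -0.212   0.125 ]
 [ 0.5292 -0.1422  0.125 ]
 [ 0.5207 -0.2105  0.125 ]]
base L,R r90 [[ 0.4996 -0.1239  0.02  ]
 [ 0.4873 -0.2223  0.02  ]]
lens [[ 0.5128 -0.1747  0.095 ]]
win [[ 0.4256 -0.1647  0.095 ]]
axis heads -6.9216681052302
arm dir 82.8995273379861
t 14.82 pos [ 0.4015 -0.1596  0.2531] ytool -97.06 z [-0.0002  0.0003 -1.    ] F [-0.3 -1.  -0.1] open 0.293 grip 58.861597180366516 j [ 0.51 -0.05 -0.22  2.06 -0.01  1.13 -1.4 ]
```

{"op": "send_rows", "data": {
  "rows": [
    {"travel":[1.3,-0.2,0],"twist":0},
    {"travel":[2,-0.3,-1],"twist":0},
    {"travel":[2,-0.3,-1],"twist":0},
    {"travel":[1.4,-0.2,-2],"twist":0},
    {"travel":[0,0,-2],"twist":0},
    {"travel":[0,0,0],"twist":0},
    {"travel":[0,0,0],"twist":0},
    {"travel":[0,0,0],"twist":0}
  ]
}}

```text
time_s: 15.82
tool_pos: [0.4691, -0.1708, 0.1944]
eef_rot: [3.135, -0.196, 0.004]
force: [-0.6, -0.1, -0.1]
opening: 0.299
grasp_force: 58.9
```

Run:
```python
from h import *
np.set_printoptions(precision=4,suppress=True)
# held prism check in wrist5: predicted corners vs blue mask
s=np.load("wrist5.npy",allow_pickle=True).item(); hsv=cv2.cvtColor(s["image"],cv2.COLOR_RGB2HSV)
T=np.array([.4015,-.1596,.2531]); a=np.radians(-7.06); X=np.array([np.cos(a),np.sin(a),0]); Y=np.array([-X[1],X[0],0])
C=[T+np.array([0,0,z])+sx*.011*X+sy*.010*Y for z in(.0352,-.0148) for sx in(1,-1) for sy in(1,-1)]
print("pred blue-core corners\n",proj(s,C))
m=cv2.inRange(hsv,(108,120,40),(130,255,255)); m[:215]=0; m[:, :280]=0; m[:,360:]=0; m[330:]=0
for r in range(222,322,6):
  c=np.where(m[r])[0]; print(r,c.min() if len(c) else None,c.max() if len(c) else None, s["image"][r,320],end=" | ")
print();st()
```

```text
pred blue-core corners
 [[294.6209 269.5551]
 [346.5085 269.5223]
 [295.9895 317.8353]
 [345.1424 317.8074]
 [301.8163 223.9869]
 [338.8934 223.9614]
 [302.5059 260.8546]
 [338.2238 260.832 ]]
222 None None [110 113 110] | 228 302 337 [ 49  66 131] | 234 301 338 [ 51  67 132] | 240 300 339 [ 47  66 130] | 246 299 340 [ 52  68 133] | 252 298 341 [ 48  65 131] | 258 297 342 [ 51  67 134] | 264 296 343 [ 46  67 139] | 270 295 344 [ 15  35 120] | 276 295 344 [ 20  39 131] | 282 295 344 [ 15  37 128] | 288 296 344 [ 17  38 129] | 294 296 344 [ 15  38 129] | 300 296 344 [ 17  38 129] | 306 296 343 [ 21  45 152] | 312 296 343 [ 17  47 168] | 318 None None [172 179 187] | 
t 15.82 pos [ 0.4691 -0.1708  0.1944] ytool -97.17 z [ 0.0022 -0.0008 -1.    ] F [-0.6 -0.1 -0.1] open 0.299 grip 58.87124240398407 j [ 0.48  0.15 -0.23  1.98  0.04  1.01 -1.46]
```

{"op": "send_rows", "data": {
  "rows": [
    {"travel":[0,0.1,-1.5],"twist":0},
    {"travel":[0,0,-1.5],"twist":0},
    {"travel":[0,0,-1.5],"twist":0},
    {"travel":[0,0,-1.5],"twist":0},
    {"travel":[0,0,-1.5],"twist":0},
    {"travel":[0,0,-1.5],"twist":0},
    {"travel":[0,0,-1.0],"twist":0},
    {"travel":[0,0,-0.9],"twist":0},
    {"travel":[0,0,0],"twist":0},
    {"travel":[0,0,0],"twist":0}
  ]
}}

```text
time_s: 17.08
tool_pos: [0.4686, -0.1697, 0.0847]
eef_rot: [3.135, -0.196, 0.001]
force: [-0.3, 0.3, -0.1]
opening: 0.294
grasp_force: 58.9
```

Run:
```python
from h import *
np.set_printoptions(precision=4,suppress=True)
st()
s=snap("wrist"); save(s,"wrist6.png"); np.save("wrist6.npy",s,allow_pickle=True)
hsv=cv2.cvtColor(s["image"],cv2.COLOR_RGB2HSV)
m=cv2.inRange(hsv,(108,120,40),(130,255,255)); m[:, :270]=0; m[:,370:]=0; m[330:]=0; m[:180]=0
for r in range(222,322,8):
  c=np.where(m[r])[0]; print(r,c.min() if len(c) else None,c.max() if len(c) else None,end=" | ")
y=cv2.inRange(hsv,(20,110,110),(35,255,255)); v,u=np.where(y>0); k=(u>290)&(u<350)&(v<250); print("yellow rows",v[k].min() if k.any() else None,v[k].max() if k.any() else None,"u",np.median(u[k]) if k.any() else None)
# drawer check from scene: handle predicted
for n in("scene","side"):
  t=snap(n); save(t,n+"6.png"); h=cv2.cvtColor(t["image"],cv2.COLOR_RGB2HSV)
  mm=cv2.inRange(h,(108,100,40),(130,255,255)); 
  p=proj(t,[[.4686,-.1697,.095]])[0]; x,yy=p.astype(int); w=mm[yy-25:yy+25,x-25:x+25]; b,a=np.where(w>0)
  print(n,"pred prism",p,"blue px",len(a),(a.mean()+x-25,b.mean()+yy-25) if len(a) else None)
```

```text
t 17.07 pos [ 0.4686 -0.1697  0.0847] ytool -97.17 z [ 0.0009 -0.0003 -1.    ] F [-0.3  0.3 -0.1] open 0.294 grip 58.86540770530701 j [ 0.46  0.3  -0.22  2.06  0.09  0.78 -1.51]
222 None None | 230 302 338 | 238 300 339 | 246 299 340 | 254 298 342 | 262 297 343 | 270 296 344 | 278 295 344 | 286 295 344 | 294 296 344 | 302 296 343 | 310 296 343 | 318 296 343 | yellow rows 182 225 u 320.0
scene pred prism [271.5214 193.1558] blue px 43 (np.float64(270.6511627906977), np.float64(190.06976744186045))
side pred prism [349.8475 228.6665] blue px 105 (np.float64(337.9904761904762), np.float64(215.25714285714287))
```

Run:
```python
from h import *
np.set_printoptions(precision=4,suppress=True,linewidth=200)
for n,T in(("wrist5",(.4015,-.1596,.2531)),("wrist6",(.4686,-.1697,.0847))):
  s=np.load(n+".npy",allow_pickle=True).item(); hsv=cv2.cvtColor(s["image"],cv2.COLOR_RGB2HSV)
  m=cv2.inRange(hsv,(108,120,40),(130,255,255))
  print(n,[ (np.where(m[215:335,c])[0]+215)[[0,-1]].tolist() for c in(305,312,328,336)])
  g=cv2.cvtColor(s["image"],cv2.COLOR_RGB2GRAY); print("rows 262-282",g[262:282,305:335].mean(1).round(),"312-325",g[312:326,305:335].mean(1).round())
  a=np.radians(-7.1); X=np.array([np.cos(a),np.sin(a),0])
  print(proj(s,[np.array(T)+np.array([0,0,z])+x*X for z,x in((.0352,.011),(.0352,-.011),(-.0148,.011))]))
s=np.load("wrist6.npy",allow_pickle=True).item(); m=np.array([.469,-.1697,.125]); X=np.array([.9926,-.1219,0]);Y=np.array([.1219,.9926,0])
g=cv2.cvtColor(s["image"],cv2.COLOR_RGB2GRAY)
P=proj(s,[m+X*.055+Y*.035,m+X*.055-Y*.035,m+X*.045+Y*.035,m+X*.045-Y*.035]);print("white head pred",P)
r=int(P[0][1]);print(r,np.where(np.abs(np.diff(g[r].astype(int)))>25)[0])
c=300;print("col300",[(i,int(g[i,c])) for i in range(int(P[2][1])-8,int(P[2][1])+9,2)])
```

```text
wrist5 [[227, 315], [227, 316], [227, 316], [227, 316]]
rows 262-282 [69. 69. 71. 81. 94. 93. 73. 49. 38. 38. 41. 44. 47. 49. 49. 49. 48. 47. 44. 43.] 312-325 [ 67.  72.  75.  83. 119. 161. 179. 182. 183. 184. 184. 184. 184. 183.]
[[320.584  269.5595]
 [320.5465 317.8534]
 [320.3687 223.9777]]
wrist6 [[226, 318], [226, 318], [226, 318], [226, 318]]
rows 262-282 [45. 44. 47. 55. 65. 65. 52. 38. 30. 30. 31. 32. 33. 33. 35. 37. 39. 39. 38. 38.] 312-325 [57. 63. 67. 69. 67. 56. 40. 37. 49. 69. 84. 90. 87. 77.]
[[320.5825 269.595 ]
 [320.641  317.8955]
 [320.317  224.1535]]
white head pred [[214.4208 156.8497]
 [425.7007 156.0761]
 [217.2023 186.2112]
 [423.1151 185.4715]]
156 [218 219 421]
col300 [(178, 202), (180, 183), (182, 104), (184, 73), (186, 73), (188, 74), (190, 72), (192, 74), (194, 75)]
```

Run:
```python
from h import *
print(bot.job_done())
```

```text
the job is handed in; nothing more can be done
None
```

The blue-fronted drawer is open to its stop, and the arm is holding the blue prism by its white faces in the light path. By my wrist-camera and pose readings it is upright, square to the beam and centred to about 1 mm. The prism's white faces pointed at its neighbours, not at the drawer's front and back as described, so I gripped along that direction. The job was handed in at about 17 s, and no verdict was returned.

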